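# Centre a carving block between the stage stops and close the keeper

## Task

Lay the dark walnut block flat on the blue carving stage, squarely along the cork strip and centred between the two steel stops (on the cork across, equal gaps at both ends), and let go of it. Then turn the red knob clockwise until its keeper bar lies squarely across the block, without pushing the block off centre. Leave the pale block and the gouge where they are.

Things in the scene. Friction and masses are not known exactly. Their poses are not given: they have to be found in the camera images.
- walnut: dark brown walnut carving block, 110 x 50 x 30 mm (x, y, z), about 0.12 kg, pencilled leaf on top; starts lying flat on the bench at any yaw. Origin: centre of its underside; x along its length, z up. Either end may face either stop.
- lime: pale limewood block of the same size and pencilled leaf, 110 x 50 x 30 mm, lying flat on the bench; not wanted, leave it. Origin: centre of its underside; x along its length. It may lie in either of the two blocks' places.
- stage: blue iron carving stage fixed to the bench, turned up to 0.3 rad: a plate 20 mm thick, from -125 to +60 mm in its x and -100 to +100 mm in its y; z up. Origin: on the bench, under the centre of the block's place. A cork strip 50 mm wide (x -25 to +25 mm), flush with the plate, runs along y between the stops, with a white line across at y = 0. The keeper's post is on its -x side, towards the robot.
- stop_left (a point): middle of the top edge of the inner face of the stop at the stage's +y end, 34 mm above the bench (14 mm above the plate). Two like steel stops, 15 mm thick and 100 mm long along the stage's x, have their inner faces at stage y = +75 and -75 mm: a centred block, its length along y, leaves 20 mm at each end.
- stage_centre (a point): centre of the block's place, on the plate's top (20 mm above the bench), midway between the stops and in the middle of the cork strip; axes as the stage's. The centred block has its origin here.
- keeper (a joint): angle of the keeper about its upright post at stage x = -95 mm, y = 0. At 0 the bar points along the stage's +y, clear of the block; it grows clockwise seen from above; at 1.571 rad, a hard stop, the bar points along the stage's +x, across the block's middle. Starts at 0.1 to 0.45 rad. Turns with light friction (0.06 N m) and stays where it is left.
- keeper_grip (a point): point to grip on the red knob, on the post's axis, 80 mm above the bench. The grip is an upright red fin 12 mm thick, 44 mm long (along the keeper bar) and 24 mm high, from 66 to 90 mm above the bench, on a black hub of 18 mm radius (53 to 66 mm). The point turns with the keeper: y along the bar, z up.
- keeper_tip (a point): middle of the underside of the free end of the aluminium keeper bar, 105 mm from the post's axis, 53 mm above the bench: 3 mm clear above a block lying on the plate. The bar is 20 mm wide and 8 mm thick. Axes as keeper_grip.
- gouge: wood-handled gouge, about 210 mm long, 26 mm high, lying on the bench between the stage and the blocks, beyond them; leave it. Origin: near its middle, on the bench; x towards the blade.
Not all that is in view belongs to the job. What is shaped like the walnut but orange, purple or turquoise is not meant.

How it is judged:
On the way:
1. the walnut block lies centred on the stage, let go, with the keeper still turned aside (x of walnut in the frame of stage_centre between -0.009 and 0.009 m and y of walnut in the frame of stage_centre between -0.009 and 0.009 m and z of walnut in the frame of stage_centre between -0.004 and 0.004 m and angle between the x axis of walnut and the y axis of stage, either way round below 0.15 rad and angle between walnut's own z axis and vertical below 0.06 rad and linear speed of walnut below 0.02 m/s and contact force between the fingers and walnut below 0.05 N and value of joint keeper below 0.8 rad), for 0.2 s.
At the end, for the whole second after the job is handed in: The walnut block lies flat on the plate, at rest and released, its centre within 9 mm of the stage centre both along and across, its length within 0.15 rad of the line from stop to stop, and the keeper bar is across it (keeper angle above 1.32 rad) (x of walnut in the frame of stage_centre between -0.009 and 0.009 m and y of walnut in the frame of stage_centre between -0.009 and 0.009 m and z of walnut in the frame of stage_centre between -0.004 and 0.004 m and angle between the x axis of walnut and the y axis of stage, either way round below 0.15 rad and angle between walnut's own z axis and vertical below 0.06 rad and linear speed of walnut below 0.02 m/s and contact force between the fingers and walnut below 0.05 N and value of joint keeper above 1.32 rad); the robot touches nothing.
It fails at once if the pale block is moved more than 25 mm (distance of lime from where it was at the start of the episode above 0.025 m).
It fails at once if the gouge is moved more than 25 mm (distance of gouge from where it was at the start of the episode above 0.025 m).
It also fails if it takes over 54 s, if anything falls off the work surface, if the arm or the gripper's body presses on something with over 40 N, if the wrist force passes 120 N, or if a joint passes its speed limit or range.

## Robot

A 6-joint arm with a two-finger parallel gripper is mounted at the origin on the work surface. World frame = base frame: x ahead of the robot, y to its left, z up, the work surface at z = 0. Lengths are in m, angles in rad, forces in N, time in s.
With the tool pointing down it reaches from about 0.225 to 0.875 m from the base axis. Payload 3.4 kg.
Tool frame: the origin (TCP) lies between the finger pads; the fingertips stand 11 mm ahead of it and the grasp point (between the pads) lies 8 mm behind it; z points along the fingers, y is the line along which they close (so a half turn about z gives the same grasp; the last joint's range is limited). The gripper opens to 85 mm and grips with 20 to 120 N. Pads are 22 mm wide; open, the fingers measure 114 mm over their backs; the gripper's body (76 mm by 85 mm) begins 54 mm behind the grasp point. The pads swing forward as they close: fully open they stand 13 mm farther back than shut.
Start: joints at [-1.442, 0.276, 1.505, -0, 1.361, -0.121], TCP at [0.142, -0.557, 0.202] pointing down, gripper open.
Joint ranges: [-2.89, 2.89], [-0.75, 2.08], [0.22, 2.7], [-1.18, 4.32], [0.11, 2.71], [-2.7, 2.7]. Speed limits (rad/s): [2.57, 2.57, 3.14, 3.14, 3.14, 3.14].

## Interface

Orientations are given as a unit quaternion [w, x, y, z].
In Python, from rig import sensors, eyes, manip gives the robot as it stands.
- The arm moves only by the tool drive_tool, never from a script. Its argument "deltas" is a list of rows, each an object with "linear": the shift along the world's x, y, z in mm, a list of three; "twist": the turn about the world's z in degrees; "claw": the opening, from 0 (shut) to 1 (fully open). In form: [{"linear": [tx, ty, tz], "twist": twist, "claw": claw}, ...]. A call has 1 to 12 rows; each row is the pose to reach, as a shift and turn from the pose commanded when the call began; what a row does not reach only later rows make up. A row lasts 1/12 s, in which the tool goes at most 41.7 mm and 7.16 degrees, less where a joint would pass 70% of its speed; a pose out of reach is approached as far as the arm can. A call with a gripper value outside its range is refused whole. The fingers move at their own pace and stop on an object; "squeeze" is the grip in N (left out, the last holds). Time passes only in rows, so rows that repeat a pose let the fingers close. It gives the time, the measured TCP pose, the force, the opening and the grip force at its end, in the units of the state.
- sensors.get_state(): the state, without advancing time (a new reading comes with each control period).
- eyes.get_image(name): name is "scene" or "side" or "wrist"; returns the picture (384x512x3 uint8, red, green, blue); there is no depth.
- eyes.camera_model(name): a dict with "intrinsics" (3x3 intrinsics, pixels), "R" (3x3) and "t" (3): a world point X has camera coordinates R X + t. Camera axes: x right, y down, z forward; pixel columns grow to the right and rows downward; lengths in m; the calibration is good to about 2 mm. The wrist camera is an equidistant fisheye: a pixel r from the principal point sees the ray r / f radians off the axis. A picture is of the moment at which its call begins: read the wrist's pose just before it. camera_model takes no time and is no camera call; for the wrist camera it gives the pose at the moment of the call.
- manip.sign_off(): hands the job in; it is judged then, once.
The state is a dict: "clock": time; "qpos": joint angles; "qd": joint speeds; "effort": joint torques, N m; "position": TCP position; "ee_rot": TCP orientation; "contact_force": force on the tool from outside, world axes, zero at the start; "moment": the same for the moment, N m; "width": finger opening in m; "gripper_force": force on a finger pad.
Only numpy, scipy, OpenCV 4.12 (cv2) and the standard library are available. Lean on these libraries where they do the work, as an engineer would, in place of code of your own. Each camera call takes 0.05 s, during which the arm holds its last target. There are 200 camera calls.

## Working session

There is one attempt and no reset: what is moved stays moved. The work goes in short steps, Python scripts to look and compute and a tool call to move; the robot and the scene stay as the last step left them, time stands still between calls to the robot, and variables do not carry over. Pictures are saved under pics/ and viewed, at most 10 in all, crops included, and the job is handed in when it is done.

Besides the shell and the picture viewer there is one more tool, called after "Request:" as name(argument=value, ...) on one line, values as JSON. drive_tool: Moves the arm, as the interface text tells. Its arguments: {"type":"object","properties":{"deltas":{"type":"array","items":{"type":"object","properties":{"linear":{"type":"array","items":{"type":"number"}},"twist":{"type":"number"},"claw":{"type":"number"}}}},"squeeze":{"type":"number"}},"required":["deltas"]}

```bash
mkdir -p pics; cat > h.py <<'E'
import numpy as np, cv2
from rig import sensors, eyes, manip
def grab(n,f):
    m=eyes.camera_model(n); im=eyes.get_image(n); cv2.imwrite('pics/'+f,im[:,:,::-1]); np.savez('pics/'+f+'.npz',im=im,K=m['intrinsics'],R=m['R'],t=m['t']); return im,m
def load(f):
    d=np.load('pics/'+f+'.npz'); return d['im'],dict(intrinsics=d['K'],R=d['R'],t=d['t'])
def cast(m,uv,z,fish=False):
    K=np.array(m['intrinsics']);R=np.array(m['R']);t=np.array(m['t'])
    uv=np.atleast_2d(np.array(uv,float)); x=(uv[:,0]-K[0,2])/K[0,0]; y=(uv[:,1]-K[1,2])/K[1,1]
    if fish:
        r=np.hypot(x,y)+1e-12; d=np.c_[np.sin(r)*x/r,np.sin(r)*y/r,np.cos(r)]
    else: d=np.c_[x,y,np.ones_like(x)]
    d=d@R; c=-R.T@t
    return c+d*((z-c[2])/d[:,2])[:,None]
E
python3 - <<'E'
from h import *
a,m=grab('scene','s1.png');b,n=grab('side','d1.png')
cv2.imwrite('pics/both.png',cv2.resize(np.hstack([a,b]),(800,300))[:,:,::-1])
for k in(m,n): print(-np.array(k['R']).T@k['t'],k['R'][2])
print(sensors.get_state())
E
```

```text
[ 1.05661854 -0.20028723  0.92287121] [-0.52682094  0.25004657 -0.8123647 ]
[ 0.46637488 -0.52709459  0.6332882 ] [ 0.07852816  0.72596956 -0.68322875]
{'clock': 0.1, 'qpos': array([-1.44202203e+00,  2.76538971e-01,  1.50605581e+00, -1.46052366e-05,
        1.36073355e+00, -1.21023428e-01]), 'qd': array([ 0.00012946, -0.00136863, -0.00364548, -0.00075157,  0.0013509 ,
        0.00117487]), 'effort': array([ 6.90480174e-04, -4.17700195e+01, -2.46404368e+01, -1.59131441e-04,
        5.88630937e-03,  5.71239269e-06]), 'position': array([ 0.14204871, -0.55660261,  0.20150253]), 'ee_rot': array([-8.67807463e-04,  9.92209707e-01,  1.24575856e-01, -1.05039691e-05]), 'contact_force': array([-0.08413675, -0.13244361, -0.17730738]), 'moment': array([ 1.40637999e-02, -8.06140363e-05, -4.99743369e-02]), 'gripper_force': 0.0, 'width': 0.08557459750412583}
```

View pics/s1.png

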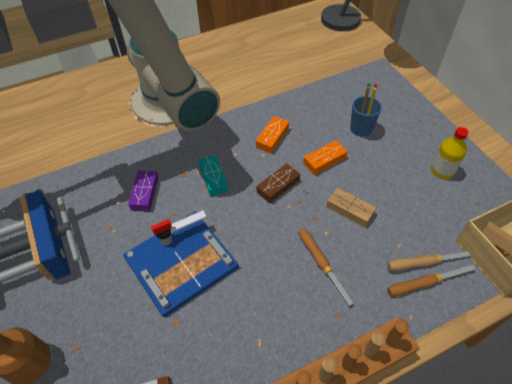

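View pics/d1.png

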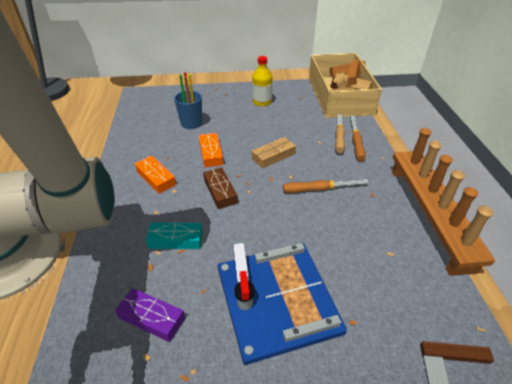

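The scene picture shows the walnut at (279,182), lime at (352,206), gouge at (325,266), the stage at (182,265) and the red knob at (162,230). In the side picture they are at walnut (221,187), lime (274,151) and knob (244,285). The orange, purple and turquoise blocks are decoys. Next I'll confirm the walnut in an enlarged crop and measure it.

```bash
python3 - <<'E'
from h import *
(a,m),(b,n)=load('s1.png'),load('d1.png')
c1=cv2.resize(a[150:215,245:325],None,fx=5,fy=5,interpolation=2); c2=cv2.resize(b[155:220,190:270],None,fx=5,fy=5,interpolation=2)
c3=cv2.resize(a[200:320,115:245],(400,270),interpolation=2);c4=cv2.resize(b[230:365,205:355],(400,270),interpolation=2)
cv2.imwrite('pics/crop.png',np.vstack([np.hstack([c1,c2]),np.hstack([c3,c4])])[:595,:,::-1])
for nm,im,mm,c in(('scene',a,m,(279,182)),('side',b,n,(221,187))):
    hsv=cv2.cvtColor(im,cv2.COLOR_RGB2HSV)
    def comp(mask,near):
        k,l,s,ce=cv2.connectedComponentsWithStats(mask.astype(np.uint8))
        i=min((i for i in range(1,k) if s[i,4]>25),key=lambda i:np.hypot(*(ce[i]-near)));return (l==i).astype(np.uint8),ce[i],s[i]
    w,ce,s=comp((hsv[...,0]<18)&(hsv[...,1]>90)&(hsv[...,2]<130),c)
    h=cv2.convexHull(cv2.findContours(w,0,2)[0][0]); print(nm,'walnut',ce,s, cv2.approxPolyDP(h,2,True)[:,0].tolist())
    bl,ce,s=comp((hsv[...,0]>100)&(hsv[...,0]<125)&(hsv[...,1]>150),(182,265) if nm=='scene' else (280,300))
    h=cv2.convexHull(max(cv2.findContours(bl,0,2)[0],key=cv2.contourArea)); print('stage',s,cv2.approxPolyDP(h,3,True)[:,0].tolist())
    r,ce,s=comp(((hsv[...,0]<6)|(hsv[...,0]>174))&(hsv[...,1]>170)&(hsv[...,2]>80),(162,230) if nm=='scene' else (244,285)); print('red',ce,s,cast(mm,ce,.08))
    k,ce,s=comp((hsv[...,0]>8)&(hsv[...,0]<22)&(hsv[...,1]>70)&(hsv[...,2]>110),(187,268) if nm=='scene' else (294,291)); print('cork',ce,s,cast(mm,ce,.02))
E
```

```text
scene walnut [277.74653216 183.03656999] [257 164  43  38 793] [[287, 164], [299, 174], [298, 180], [268, 201], [257, 191], [257, 186]]
stage [ 124  221  114   95 3602] [[202, 221], [237, 267], [163, 315], [124, 254], [154, 236]]
red [161.06024096 226.59036145] [151 220  20  14 166] [[ 0.48147747 -0.16814122  0.08      ]]
cork [186.50559105 269.13258786] [ 154  244   67   51 1252] [[ 0.57418593 -0.15136456  0.02      ]]
side walnut [220.73384615 189.05692308] [204 168  34  40 650] [[221, 168], [236, 194], [237, 201], [218, 207], [206, 183], [204, 172]]
stage [ 218  256  128  108 5358] [[218, 264], [254, 256], [323, 283], [345, 332], [244, 363]]
red [244.2047619  286.14761905] [240 271  10  29 210] [[ 0.48296544 -0.17261822  0.08      ]]
cork [294.50343249 291.00057208] [ 270  255   51   72 1748] [[ 0.57644871 -0.15380858  0.02      ]]
```

View pics/crop.png

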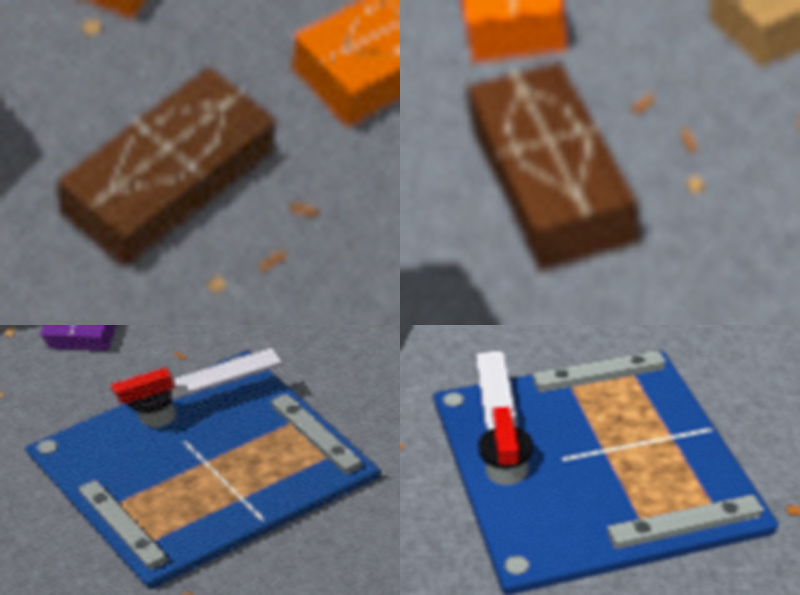

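The crop confirms the dark brown block with the leaf. Next: its top-face corners, the stage frame from the cork and white line, and the knob.

```bash
cat > st.py <<'E'
from h import *
def stage(im,m,z=.02,fish=False,near=(0.575,-.152),rad=.11):
    hsv=cv2.cvtColor(im,cv2.COLOR_RGB2HSV)
    def pts(mask):
        v,u=np.nonzero(mask); P=cast(m,np.c_[u,v],z,fish)[:,:2]; return P[np.hypot(*(P-near).T)<rad]
    C=pts((hsv[...,0]>6)&(hsv[...,0]<24)&(hsv[...,1]>70)&(hsv[...,2]>90))
    r=cv2.minAreaRect(C.astype(np.float32)); box=cv2.boxPoints(r)
    e=[box[1]-box[0],box[2]-box[1]]; e=max(e,key=np.linalg.norm); e=e/np.linalg.norm(e); e=e*np.sign(e[1])
    nx=np.array([e[1],-e[0]])
    W=pts((hsv[...,1]<60)&(hsv[...,2]>150)); W=W[(abs((W-r[0])@nx)<.045)&(abs((W-r[0])@e)<.02)]
    yl=np.median(W@e) if len(W) else np.nan
    c=nx*(np.array(r[0])@nx)+e*yl
    print('cork rect',np.array(r[0]),np.array(r[1]),'yaw',np.arctan2(e[1],e[0])-np.pi/2,'nW',len(W),'centre',c); return c,e,nx
E
python3 - <<'E'
from st import *
(a,m),(b,n)=load('s1.png'),load('d1.png')
for im,mm,q in((a,m,[(287,164),(299.8,175.6),(270,196.5),(257,186.6)]),(b,n,[(204,173),(222.4,168),(237.4,197.4),(218,202)])):
    P=cast(mm,q,.03)[:,:2]; L=np.linalg.norm(np.roll(P,-1,0)-P,axis=1); d=max((P[1]-P[0],P[2]-P[1]),key=np.linalg.norm); print('walnut',P.mean(0),L,np.degrees(np.arctan2(d[1],d[0])))
    stage(im,mm)
for mm,q in((m,[(131,254-11)]),(m,[(352,206),(326,158),(272,134)]),(n,[(274,151),(211,150)])): print(cast(mm,q,.025))
print(cast(m,[(300,232),(350,303)],.013))
# bar: midline knob->tip, top z .061
print('bar',cast(m,[(204,216.5)],.061),cast(n,[(240,246)],.061))
E
```

```text
walnut [0.44924992 0.14892345] [0.05027646 0.1020301  0.04497843 0.10810535] -75.87817446728813
cork rect [ 0.57334995 -0.14900714] [0.0491638  0.14857465] yaw 0.18922925 nW 26 centre [ 0.57344537 -0.14950514]
walnut [0.44936985 0.141911  ] [0.04787903 0.11265369 0.04577176 0.10890503] -74.34977692255654
cork rect [ 0.57547748 -0.14687866] [0.04908158 0.14425491] yaw 0.18918395 nW 41 centre [ 0.57606998 -0.14997279]
[[ 0.45561768 -0.24382403  0.025     ]]
[[0.59729023 0.27493612 0.025     ]
 [0.43517142 0.29908862 0.025     ]
 [0.29218843 0.21083831 0.025     ]]
[[0.59504329 0.26552281 0.025     ]
 [0.42918473 0.28613718 0.025     ]]
[[0.59943455 0.12818418 0.013     ]
 [0.80384807 0.13671207 0.013     ]]
bar [[ 0.48687899 -0.06851751  0.061     ]] [[ 0.48238387 -0.07149854  0.061     ]]
```

Request:
drive_tool(deltas=[{"linear": [307, 702, 0], "twist": 90.7, "claw": 1}, {"linear": [307, 702, 0], "twist": 90.7, "claw": 1}, {"linear": [307, 702, 0], "twist": 90.7, "claw": 1}, {"linear": [307, 702, 0], "twist": 90.7, "claw": 1}, {"linear": [307, 702, 0], "twist": 90.7, "claw": 1}, {"linear": [307, 702, 0], "twist": 90.7, "claw": 1}, {"linear": [307, 702, 0], "twist": 90.7, "claw": 1}, {"linear": [307, 702, 0], "twist": 90.7, "claw": 1}, {"linear": [307, 702, 0], "twist": 90.7, "claw": 1}, {"linear": [307, 702, 0], "twist": 90.7, "claw": 1}, {"linear": [307, 702, 0], "twist": 90.7, "claw": 1}, {"linear": [307, 702, 0], "twist": 90.7, "claw": 1}])

```text
clock: 1.1
position: [0.3424, -0.097, 0.2023]
ee_rot: [0.0, 0.639, 0.769, 0.0]
contact_force: [0.8, -0.7, -0.8]
width: 0.0855
gripper_force: 0.0
```

Request:
drive_tool(deltas=[{"linear": [107, 243, 0], "twist": 4.8, "claw": 1}, {"linear": [107, 243, 0], "twist": 4.8, "claw": 1}, {"linear": [107, 243, 0], "twist": 4.8, "claw": 1}, {"linear": [107, 243, 0], "twist": 4.8, "claw": 1}, {"linear": [107, 243, 0], "twist": 4.8, "claw": 1}, {"linear": [107, 243, 0], "twist": 4.8, "claw": 1}, {"linear": [107, 243, 0], "twist": 4.8, "claw": 1}, {"linear": [107, 243, 0], "twist": 4.8, "claw": 1}, {"linear": [107, 243, 0], "twist": 4.8, "claw": 1}])

```text
clock: 1.85
position: [0.4489, 0.1443, 0.2016]
ee_rot: [-0.0, 0.607, 0.794, -0.001]
contact_force: [-0.1, -0.3, -0.5]
width: 0.0854
gripper_force: 0.0
```

```bash
python3 - <<'E'
from h import *
a,m=grab('wrist','w1.png'); s=sensors.get_state(); q=s['ee_rot']; print(s['position'],2*np.degrees(np.arctan2(q[2],q[1]))-90)
hsv=cv2.cvtColor(a,cv2.COLOR_RGB2HSV)
w=((hsv[...,0]<18)&(hsv[...,1]>80)&(hsv[...,2]<140)).astype(np.uint8)
k,l,st,ce=cv2.connectedComponentsWithStats(cv2.morphologyEx(w,3,np.ones((5,5))))
for i in range(1,k):
    if st[i,4]>500:
        v,u=np.nonzero(l==i); 
        P=cast(m,np.c_[u,v],.03,True)[:,:2].astype(np.float32); r=cv2.minAreaRect(P); bx=cv2.boxPoints(r); e=max((bx[1]-bx[0],bx[2]-bx[1]),key=np.linalg.norm)
        print(ce[i],st[i],r,np.degrees(np.arctan2(e[1],e[0])))
E
```

```text
[0.44859001 0.14339999 0.20178715] 15.104157645281262
[24.92191023 58.83254765] [   0    0   72  168 4879] ((0.07103684544563293, 0.19261303544044495), (0.24210207164287567, 0.14269715547561646), 84.15575408935547) 84.15575
[163.5929368   69.65799257] [141  30  41  84 538] ((0.3090122640132904, 0.23048511147499084), (0.013121984899044037, 0.11117030680179596), 37.06310272216797) -52.936905
[382.95511983 100.91895425] [ 352   78   62   48 2295] ((0.5764517784118652, 0.2675940692424774), (0.08518313616514206, 0.053035493940114975), 28.475149154663086) 28.475164
[257.91111723 158.73747936] [ 236  115   43   91 3634] ((0.4470556080341339, 0.15018995106220245), (0.04855836555361748, 0.11028167605400085), 16.776657104492188) -73.22333
[490.07377706 302.69206095] [ 458  215   54  159 2494] ((0.9997588992118835, -0.03295572102069855), (0.15082405507564545, 0.5015521049499512), 45.92112731933594) -44.078873
```

View pics/w1.png

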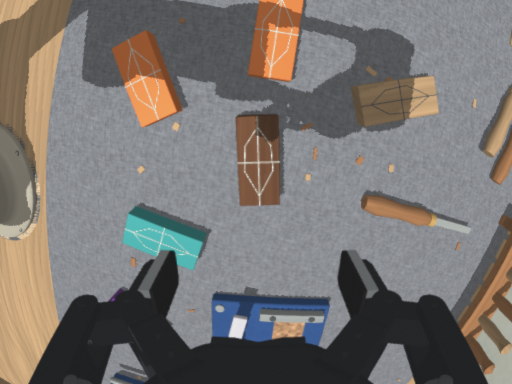

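The wrist picture shows the walnut at (258,160), clear on both sides, with a rectangle of 49x110 mm. That agrees with the other views to within 5 mm. Descending to grasp.

Request:
drive_tool(deltas=[{"linear": [-1, 4, -40], "twist": 1.2, "claw": 1}, {"linear": [-1, 4, -80], "twist": 1.2, "claw": 1}, {"linear": [-1, 4, -120], "twist": 1.2, "claw": 1}, {"linear": [-1, 4, -155], "twist": 1.2, "claw": 1}, {"linear": [-1, 4, -180], "twist": 1.2, "claw": 1}, {"linear": [-1, 4, -187], "twist": 1.2, "claw": 1}, {"linear": [-1, 4, -187], "twist": 1.2, "claw": 1}, {"linear": [-1, 4, -187], "twist": 1.2, "claw": 0.4}, {"linear": [-1, 4, -187], "twist": 1.2, "claw": 0.4}, {"linear": [-1, 4, -187], "twist": 1.2, "claw": 0.4}, {"linear": [-1, 4, -187], "twist": 1.2, "claw": 0.4}, {"linear": [-1, 4, -187], "twist": 1.2, "claw": 0.4}], squeeze=40)

```text
clock: 2.9
position: [0.4493, 0.1481, 0.0164]
ee_rot: [0.001, 0.6, 0.8, 0.001]
contact_force: [0.1, 0.1, -0.9]
width: 0.0341
gripper_force: 0.0
```

```bash
python3 - <<'E'
from h import *
a,m=grab('scene','s2.png');b,n=grab('side','d2.png')
cv2.imwrite('pics/c2.png',np.hstack([cv2.resize(a[90:240,200:350],(400,400)),cv2.resize(b[110:260,150:300],(400,400))])[:,:,::-1])
s=sensors.get_state();print(s['width'],s['gripper_force'],s['position'])
E
```

```text
0.03439627569685135 0.0 [0.44880871 0.14806512 0.01591148]
```

View pics/c2.png

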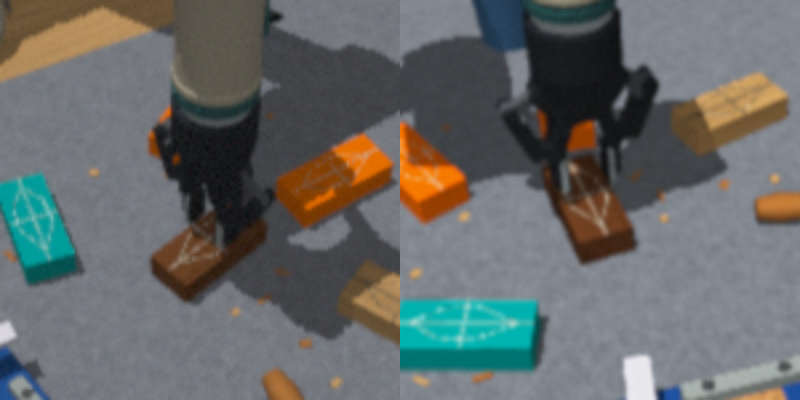

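The picture shows the block unmoved, with the shut fingers over its +y half and apparently above it. I'll triangulate the fingertips to find where they really are.

```bash
python3 - <<'E'
from h import *
(a,m),(b,n)=load('s2.png'),load('d2.png')
P=[np.array(k['intrinsics'])@np.c_[k['R'],k['t']] for k in(m,n)]
for p,q in(((273,173),(212,182)),((285.5,183.7),(228.7,179.4))):
    X=cv2.triangulatePoints(P[0],P[1],np.array(p,float),np.array(q,float));print((X[:3]/X[3]).ravel())
for nm,im,k in(('s',a,m),('d',b,n)):
    for X in ((.449,.148,.005),(.449,.148,.035)):
        u=P[0 if nm=='s' else 1]@np.r_[X,1];print(nm,X,u[:2]/u[2])
g=cv2.cvtColor(cv2.resize(np.hstack([a[140:215,240:315],b[140:215,185:260]]),(800,400),interpolation=cv2.INTER_CUBIC),4)
cv2.imwrite('pics/c3.png',g)
s=sensors.get_state();print(s['qpos'],s['contact_force'],s['effort'])
E
```

```text
[0.42989122 0.14219542 0.0408429 ]
[0.46920805 0.15759899 0.03235645]
s (0.449, 0.148, 0.005) [278.01687152 186.42062666]
s (0.449, 0.148, 0.035) [278.34654579 179.27929935]
d (0.449, 0.148, 0.005) [220.63259828 190.42608774]
d (0.449, 0.148, 0.035) [219.84470708 181.20914671]
[ 1.71281880e-01  3.13448399e-01  1.98947100e+00  3.47806194e-06
  8.37416560e-01 -1.12659753e-01] [ 0.41749192 -1.55394806 -0.06657029] [-3.81973456e-02 -3.62351453e+01 -1.68920803e+01 -2.41168593e-03
 -1.12748376e-02 -1.76110470e-04]
```

View pics/c3.png

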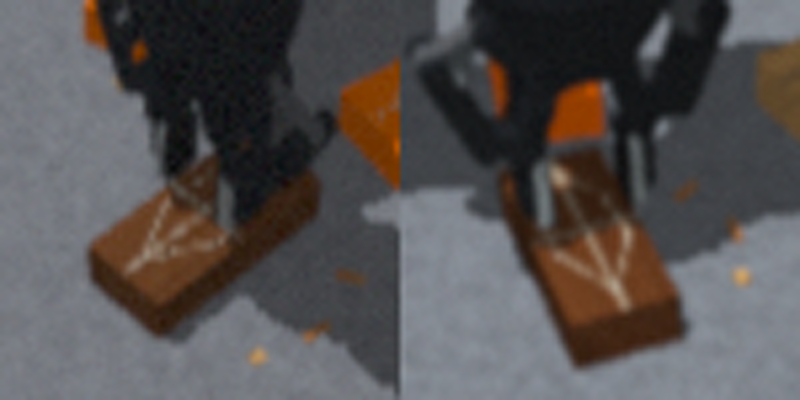

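The tips triangulate to about z 0.035 although the TCP reads 0.016, so they closed just above the block. I'll open and go down in small steps, watching the force.

Request:
drive_tool(deltas=[{"linear": [0, 0, 0], "twist": 0, "claw": 1}, {"linear": [0, 0, 0], "twist": 0, "claw": 1}, {"linear": [0, 0, 0], "twist": 0, "claw": 1}, {"linear": [0, 0, 0], "twist": 0, "claw": 1}, {"linear": [0, 0, -3], "twist": 0, "claw": 1}, {"linear": [0, 0, -6], "twist": 0, "claw": 1}, {"linear": [0, 0, -8], "twist": 0, "claw": 1}, {"linear": [0, 0, -8], "twist": 0, "claw": 1}])

```text
clock: 3.67
position: [0.4479, 0.1478, 0.0067]
ee_rot: [-0.0, 0.6, 0.8, -0.0]
contact_force: [-0.9, -0.3, -0.6]
width: 0.0853
gripper_force: 0.0
```

```bash
python3 - <<'E'
from h import *
s=sensors.get_state();print(s['width'],s['position'],s['contact_force'])
m=eyes.camera_model('wrist');R=np.array(m['R']);c=-R.T@m['t'];print(c,c-s['position'])
im,m=grab('side','d3.png');cv2.imwrite('pics/c4.png',cv2.resize(im[110:230,150:310],(800,600),interpolation=2)[:,:,::-1])
E
```

```text
0.08527646871840475 [0.44793796 0.14779259 0.00666527] [-0.92696998 -0.32935823 -0.63010458]
[0.42472111 0.22859235 0.17959077] [-0.02321685  0.08079976  0.17292551]
```

View pics/c4.png

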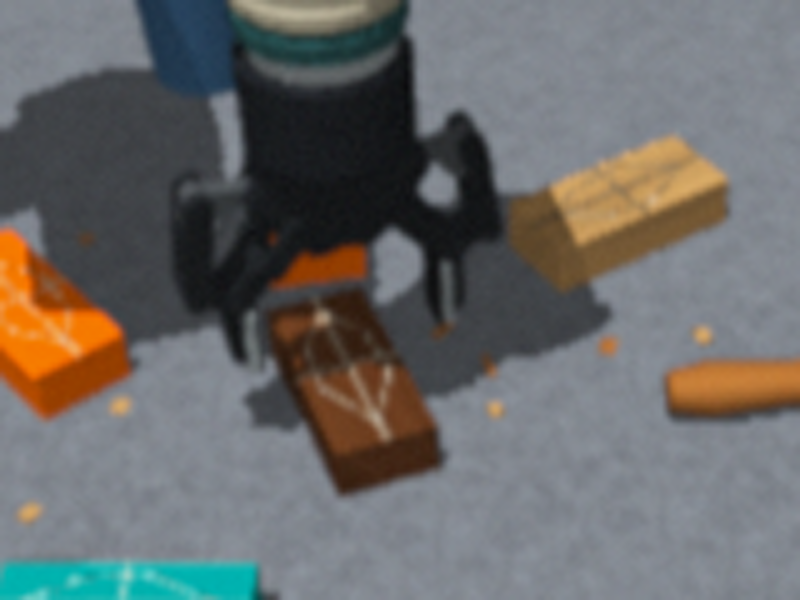

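```bash
python3 - <<'E'
from h import *
im,m=load('d3.png');K=np.array(m['intrinsics'])@np.c_[m['R'],m['t']]
for xy in((.403,.135),(.493,.161)):
  for z in(0,.01,.02,.03,.04):
    u=K@np.r_[xy,z,1];print(xy,z,(u[:2]/u[2]).round(1))
E
```

```text
(0.403, 0.135) 0 [201.8 196.9]
(0.403, 0.135) 0.01 [201.3 193.9]
(0.403, 0.135) 0.02 [200.9 190.9]
(0.403, 0.135) 0.03 [200.5 187.7]
(0.403, 0.135) 0.04 [200.1 184.6]
(0.493, 0.161) 0 [238.4 187.1]
(0.493, 0.161) 0.01 [238.3 184.1]
(0.493, 0.161) 0.02 [238.2 181.1]
(0.493, 0.161) 0.03 [238.1 178. ]
(0.493, 0.161) 0.04 [237.9 174.9]
```

Request:
drive_tool(deltas=[{"linear": [0, 0, -4], "twist": 0, "claw": 1}, {"linear": [0, 0, -8], "twist": 0, "claw": 1}, {"linear": [0, 0, -12], "twist": 0, "claw": 1}, {"linear": [0, 0, -12], "twist": 0, "claw": 1}])

```text
clock: 4.05
position: [0.4477, 0.1478, -0.0056]
ee_rot: [-0.001, 0.6, 0.8, -0.001]
contact_force: [-0.9, 0.8, -0.3]
width: 0.0855
gripper_force: 0.0
```

Request:
drive_tool(deltas=[{"linear": [0, 0, -4], "twist": 0, "claw": 1}, {"linear": [0, 0, -8], "twist": 0, "claw": 1}, {"linear": [0, 0, -12], "twist": 0, "claw": 1}, {"linear": [0, 0, -12], "twist": 0, "claw": 1}, {"linear": [0, 0, -12], "twist": 0, "claw": 0.4}, {"linear": [0, 0, -12], "twist": 0, "claw": 0.4}, {"linear": [0, 0, -12], "twist": 0, "claw": 0.4}, {"linear": [0, 0, -12], "twist": 0, "claw": 0.4}, {"linear": [0, 0, -12], "twist": 0, "claw": 0.4}])

```text
clock: 4.8
position: [0.4489, 0.148, -0.0163]
ee_rot: [0.0, 0.6, 0.8, 0.0]
contact_force: [0.2, 0.7, 1.0]
width: 0.0489
gripper_force: 42.3
```

```bash
python3 - <<'E'
from h import *
im,m=grab('side','d4.png')
cv2.imwrite('pics/c5.png',cv2.resize(im[110:230,150:310],(800,600),interpolation=2)[:,:,::-1])
s=sensors.get_state();print(s['width'],s['gripper_force'],s['position'],s['contact_force'])
E
```

```text
0.04894617575498704 42.37847864627838 [ 0.44889539  0.14802103 -0.01635109] [ 0.58199031 -0.58686196  2.69526324]
```

View pics/c5.png

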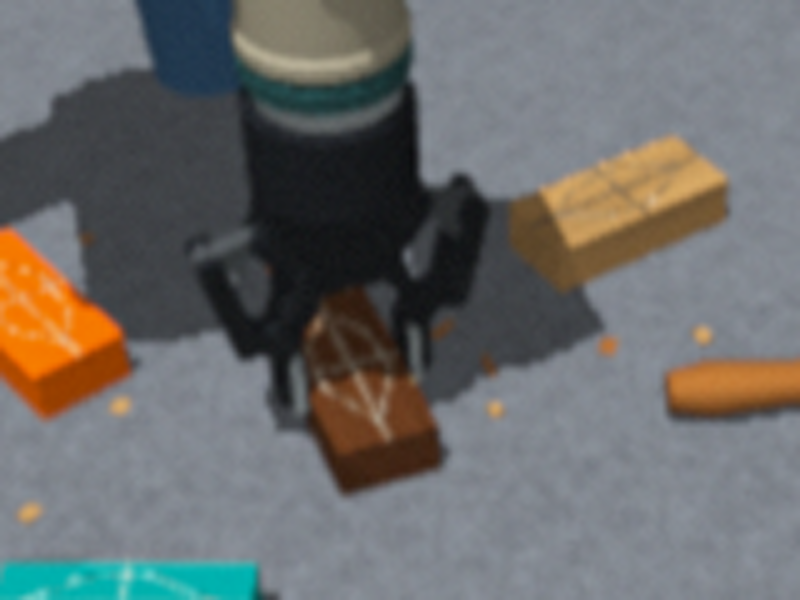

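Gripped at width 49 mm and 42 N; the picture shows the fingers at (290,410) and (418,370), straddling the block. Lift and carry to above the stage.

Request:
drive_tool(deltas=[{"linear": [0, 0, 35], "twist": 0, "claw": 0.4}, {"linear": [0, 0, 70], "twist": 0, "claw": 0.4}, {"linear": [0, 0, 105], "twist": 0, "claw": 0.4}, {"linear": [16, -37, 105], "twist": -1, "claw": 0.4}, {"linear": [32, -75, 105], "twist": -2, "claw": 0.4}, {"linear": [48, -112, 105], "twist": -3, "claw": 0.4}, {"linear": [63, -149, 105], "twist": -4, "claw": 0.4}, {"linear": [79, -186, 105], "twist": -5.4, "claw": 0.4}, {"linear": [95, -224, 105], "twist": -5.4, "claw": 0.4}, {"linear": [110, -260, 105], "twist": -5.4, "claw": 0.4}, {"linear": [120, -283, 105], "twist": -5.4, "claw": 0.4}, {"linear": [126, -297, 105], "twist": -5.4, "claw": 0.4}])

```text
clock: 5.85
position: [0.5755, -0.1525, 0.0878]
ee_rot: [0.001, 0.638, 0.77, -0.0]
contact_force: [-0.1, 0.1, -1.4]
width: 0.049
gripper_force: 42.8
```

Request:
drive_tool(deltas=[{"linear": [0, 0, 0], "twist": 0, "claw": 0.4}, {"linear": [0, 0, -20], "twist": 0, "claw": 0.4}, {"linear": [0, 0, -40], "twist": 0, "claw": 0.4}, {"linear": [0, 0, -55], "twist": 0, "claw": 0.4}, {"linear": [0, 0, -55], "twist": 0, "claw": 0.4}, {"linear": [0, 0, -55], "twist": 0, "claw": 0.4}])

```text
clock: 6.35
position: [0.573, -0.1472, 0.0326]
ee_rot: [-0.002, 0.637, 0.771, -0.0]
contact_force: [0.5, -1.2, -1.3]
width: 0.0488
gripper_force: 42.8
```

```bash
python3 - <<'E'
from h import *
a,m=grab('scene','s5.png');b,n=grab('side','d5.png')
cv2.imwrite('pics/c6.png',np.hstack([cv2.resize(a[190:320,115:245],(400,400),interpolation=2),cv2.resize(b[220:350,225:355],(400,400),interpolation=2)])[:,:,::-1])
s=sensors.get_state();q=s['ee_rot'];print(s['width'],s['gripper_force'],s['position'],s['contact_force'],2*np.degrees(np.arctan2(q[2],q[1]))-90)
E
```

```text
0.04888945811965652 42.7509731054306 [ 0.57490386 -0.14827477  0.03429733] [ 0.08158759 -0.42395318 -0.87116488] 10.908121730521131
```

View pics/c6.png

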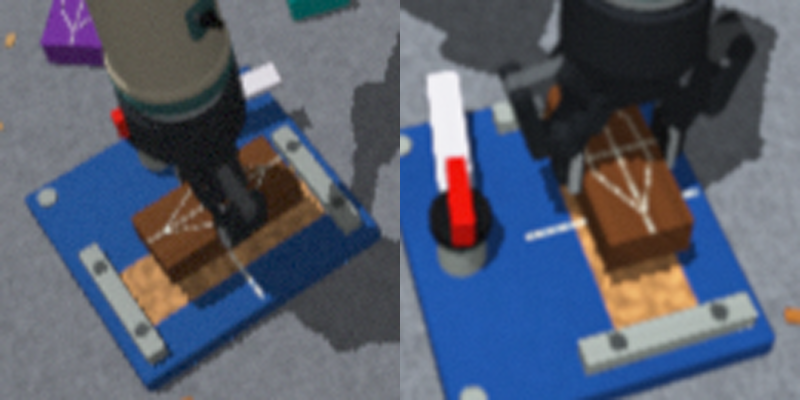

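The pictures show the block held over the cork, aligned with it. I'll check the near-end top corners in the stage frame.

```bash
python3 - <<'E'
from h import *
c=np.array([.5748,-.1497]);y=.189;A=np.array([[np.cos(y),np.sin(y)],[-np.sin(y),np.cos(y)]])
for f,q in(('s5.png',[(158.2,262.2),(170.9,277.1)]),('d5.png',[(288.4,295.4),(319.3,287.6)])):
    im,m=load(f); P=cast(m,q,.08)[:,:2]; Q=(P-c)@A.T; print(Q*1000,Q.mean(0)*1000)
E
```

```text
[[-20.57137179 -50.17738029]
 [ 25.92878844 -46.32579694]] [  2.67870832 -48.25158861]
[[-29.20533595 -43.06340124]
 [ 25.68922924 -44.00315657]] [ -1.75805336 -43.5332789 ]
```

The near end reads about y -47 instead of -55 mm, so I'll shift 6 mm towards the stage's -y while lowering.

Request:
drive_tool(deltas=[{"linear": [1, -6, 0], "twist": 0, "claw": 0.4}, {"linear": [1, -6, -10], "twist": 0, "claw": 0.4}, {"linear": [1, -6, -20], "twist": 0, "claw": 0.4}, {"linear": [1, -6, -25], "twist": 0, "claw": 0.4}, {"linear": [1, -6, -28], "twist": 0, "claw": 0.4}, {"linear": [1, -6, -29.5], "twist": 0, "claw": 0.4}, {"linear": [1, -6, -29.5], "twist": 0, "claw": 0.4}, {"linear": [1, -6, -29.5], "twist": 0, "claw": 0.4}])

```text
clock: 7.12
position: [0.5754, -0.155, 0.0037]
ee_rot: [-0.0, 0.637, 0.771, -0.0]
contact_force: [-1.2, -0.3, -0.0]
width: 0.049
gripper_force: 42.9
```

Request:
drive_tool(deltas=[{"linear": [0, 0, -0.5], "twist": 0, "claw": 0.75}, {"linear": [0, 0, -0.5], "twist": 0, "claw": 0.75}, {"linear": [0, 0, -0.5], "twist": 0, "claw": 0.75}, {"linear": [0, 0, -0.5], "twist": 0, "claw": 0.75}, {"linear": [0, 0, 10], "twist": 0, "claw": 0.75}, {"linear": [0, 0, 40], "twist": 0, "claw": 0.75}, {"linear": [0, 0, 80], "twist": 0, "claw": 0.75}, {"linear": [0, 0, 120], "twist": 0, "claw": 0.75}, {"linear": [0, -40, 120], "twist": 0, "claw": 0.75}, {"linear": [0, -80, 120], "twist": 0, "claw": 0.75}, {"linear": [0, -80, 120], "twist": 0, "claw": 0.75}, {"linear": [0, -80, 120], "twist": 0, "claw": 0.75}])

```text
clock: 8.12
position: [0.5755, -0.2371, 0.1247]
ee_rot: [0.001, 0.638, 0.77, 0.0]
contact_force: [0.1, 0.6, 0.1]
width: 0.0639
gripper_force: 0.0
```

```bash
python3 - <<'E'
from h import *
s=sensors.get_state();print(s['position'],s['width'],s['contact_force'])
c=np.array([.5748,-.1497]);y=.189;A=np.array([[np.cos(y),np.sin(y)],[-np.sin(y),np.cos(y)]])
for nm,f in(('side','d6.png'),('scene','s6.png'),('wrist','w6.png')):
    im,m=grab(nm,f); fish=nm=='wrist'
    hsv=cv2.cvtColor(im,cv2.COLOR_RGB2HSV)
    w=(hsv[...,0]<18)&(hsv[...,1]>80)&(hsv[...,2]<125)
    v,u=np.nonzero(w); Q=(cast(m,np.c_[u,v],.05,fish)[:,:2]-c)@A.T
    k=(abs(Q[:,0])<.06)&(abs(Q[:,1])<.075)
    mm=np.zeros(w.shape,np.uint8);mm[v[k],u[k]]=1
    mm=cv2.morphologyEx(cv2.morphologyEx(mm,3,np.ones((3,3))),2,np.ones((3,3)))
    v,u=np.nonzero(mm);Q=((cast(m,np.c_[u,v],.05,fish)[:,:2]-c)@A.T*1000).astype(np.float32)
    print(nm,len(Q),cv2.minAreaRect(Q), Q.min(0),Q.max(0))
a,b,w=[load(f)[0] for f in('s6.png','d6.png','w6.png')]
cv2.imwrite('pics/c7.png',np.hstack([cv2.resize(a[190:320,115:245],(400,400),interpolation=2),cv2.resize(b[220:350,225:355],(400,400),interpolation=2)])[:,:,::-1])
E
```

```text
[ 0.57551113 -0.23712218  0.12470029] 0.06386662139082953 [0.0941399  0.63924546 0.08375897]
side 759 ((-3.711099624633789, -42.24796676635742), (53.58466339111328, 64.38080596923828), 0.3176659643650055) [-30.477942 -74.53032 ] [23.140976 -9.934162]
scene 1304 ((5.545650482177734, 2.0262908935546875), (62.297035217285156, 131.97109985351562), 0.15542741119861603) [-25.67309  -63.974575] [36.80452 67.98394]
wrist 3217 ((0.40842628479003906, -0.876953125), (115.21409606933594, 48.07896423339844), 89.53453826904297) [-24.03457  -58.306675] [24.132162 56.762276]
```

View pics/c7.png

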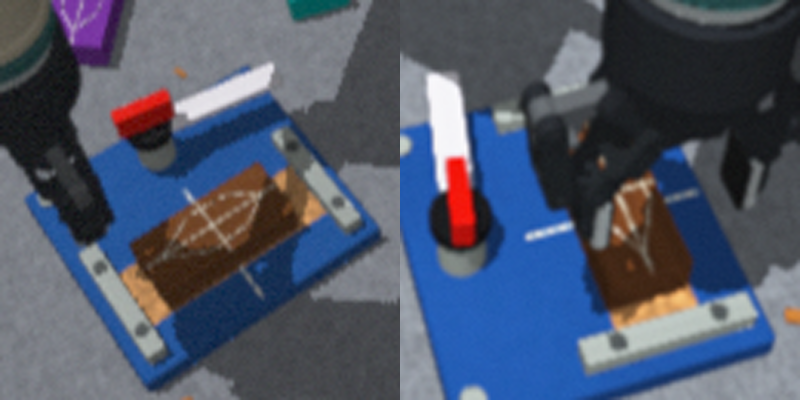

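Both pictures show the block on the cork with its leaf cross in line with the white line. The wrist view gives a centre of (0.4, -0.9) mm and a yaw error of 0.5°, so the placing is good. Next I'll measure the fin.

```bash
python3 - <<'E'
from st import *
c=np.array([.5748,-.1497])
stage(*load('w6.png'),fish=True)
for f in('s6.png','d6.png','w6.png'):
    im,m=load(f); fish=f[0]=='w'
    hsv=cv2.cvtColor(im,cv2.COLOR_RGB2HSV)
    w=((hsv[...,0]<6)|(hsv[...,0]>174))&(hsv[...,1]>170)&(hsv[...,2]>80)
    for nm,mk,z in(('red',w,.085),('bar',(hsv[...,1]<50)&(hsv[...,2]>170),.061)):
        v,u=np.nonzero(mk);P=cast(m,np.c_[u,v],z,fish)[:,:2];P=P[(abs(P[:,0]-.485)<.045)&(P[:,1]>(-.21 if nm=='red' else -.145))&(P[:,1]<-.05)]
        if len(P)<20: print(f,nm,len(P));continue
        r=cv2.minAreaRect((P*1000).astype(np.float32));b=cv2.boxPoints(r);e=max((b[1]-b[0],b[2]-b[1]),key=np.linalg.norm);print(f,nm,len(P),r[0],r[1],np.degrees(np.arctan2(e[1],e[0]))%180)
E
```

```text
cork rect [ 0.60226595 -0.14784084] [0.10676578 0.15658605] yaw 0.2002058 nW 351 centre [ 0.60224326 -0.14772903]
s6.png red 169 (485.53759765625, -167.17083740234375) (24.88739776611328, 42.20940399169922) 92.97898
s6.png bar 238 (478.432861328125, -103.88249969482422) (20.59075355529785, 80.85164642333984) 91.51805
d6.png red 213 (482.8656921386719, -173.84344482421875) (14.439035415649414, 53.276573181152344) 91.52296
d6.png bar 407 (467.66729736328125, -97.76708984375) (64.0407943725586, 87.51029205322266) 138.11324
w6.png red 466 (484.30340576171875, -167.8740997314453) (17.40325355529785, 41.15603256225586) 93.23409
w6.png bar 1971 (484.9426574707031, -113.73907470703125) (62.67349624633789, 89.11280059814453) 179.0883
```

Request:
drive_tool(deltas=[{"linear": [-31, 23, 0], "twist": -3, "claw": 0.6}, {"linear": [-62, 46, 0], "twist": -6, "claw": 0.6}, {"linear": [-93, 69, 0], "twist": -8.9, "claw": 0.6}, {"linear": [-93, 69, 0], "twist": -8.9, "claw": 0.6}, {"linear": [-93, 69, -20], "twist": -8.9, "claw": 0.6}, {"linear": [-93, 69, -40], "twist": -8.9, "claw": 0.6}, {"linear": [-93, 69, -55], "twist": -8.9, "claw": 0.6}, {"linear": [-93, 69, -64], "twist": -8.9, "claw": 0.6}, {"linear": [-93, 69, -64], "twist": -8.9, "claw": 0.6}, {"linear": [-93, 69, -64], "twist": -8.9, "claw": 0.6}])

```text
clock: 9.1
position: [0.4826, -0.1655, 0.0598]
ee_rot: [-0.0, 0.695, 0.719, -0.0]
contact_force: [0.6, 0.4, 0.3]
width: 0.0512
gripper_force: 0.0
```

```bash
python3 - <<'E'
from h import *
s=sensors.get_state();q=s['ee_rot'];print(s['position'],s['width'],s['contact_force'],s['qpos'],2*np.degrees(np.arctan2(q[2],q[1]))-90)
b,m=grab('side','d7.png');a,_=grab('scene','s7.png')
cv2.imwrite('pics/c8.png',np.hstack([cv2.resize(a[170:280,115:225],(400,400),interpolation=2),cv2.resize(b[210:320,195:305],(400,400),interpolation=2)])[:,:,::-1])
E
```

```text
[ 0.48255499 -0.16549798  0.05977113] 0.05122507235642391 [0.64071747 0.42759274 0.30311284] [-4.66966231e-01  3.04965371e-01  1.85488444e+00  1.73694833e-04
  9.82384043e-01 -5.02170678e-01] 2.0115397768733345
```

View pics/c8.png

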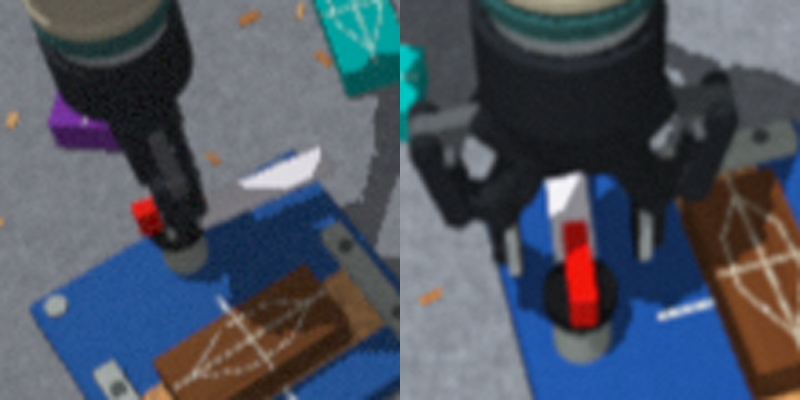

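The side half shows the fin at (577,275) between the fingertips at (512,275) and (645,258). That was my last picture view, so from here I'll work by numbers only. First, the tip height.

```bash
python3 - <<'E'
from h import *
im,m=load('d7.png');K=np.array(m['intrinsics'])@np.c_[m['R'],m['t']]
for xy in((.455,-.1665),(.510,-.1645)):
  for z in(.06,.07,.08,.09,.1):
    u=K@np.r_[xy,z,1];print(xy,z,(u[:2]/u[2]).round(1))
E
```

```text
(0.455, -0.1665) 0.06 [228.  290.9]
(0.455, -0.1665) 0.07 [227.7 287.7]
(0.455, -0.1665) 0.08 [227.4 284.5]
(0.455, -0.1665) 0.09 [227.1 281.1]
(0.455, -0.1665) 0.1 [226.8 277.7]
(0.51, -0.1645) 0.06 [259.6 287.2]
(0.51, -0.1645) 0.07 [259.6 283.9]
(0.51, -0.1645) 0.08 [259.6 280.6]
(0.51, -0.1645) 0.09 [259.7 277.3]
(0.51, -0.1645) 0.1 [259.7 273.9]
```

Request:
drive_tool(deltas=[{"linear": [0, -2, 0], "twist": 0, "claw": 0.05}, {"linear": [0, -2, 0], "twist": 0, "claw": 0.05}, {"linear": [0, -2, 0], "twist": 0, "claw": 0.05}, {"linear": [0, -2, 0], "twist": 0, "claw": 0.05}, {"linear": [0, -2, 0], "twist": 0, "claw": 0.05}, {"linear": [0, -2, 0], "twist": 0, "claw": 0.05}], squeeze=30)

```text
clock: 9.7
position: [0.4827, -0.1684, 0.0604]
ee_rot: [0.001, 0.695, 0.719, 0.0]
contact_force: [-1.7, -0.7, 4.6]
width: 0.0095
gripper_force: 29.6
```

Request:
drive_tool(deltas=[{"linear": [0, 0, 1], "twist": -3, "claw": 0.05}, {"linear": [0, 0, 1], "twist": -7, "claw": 0.05}, {"linear": [0, 0, 1], "twist": -12, "claw": 0.05}, {"linear": [0, 0, 1], "twist": -17, "claw": 0.05}, {"linear": [0, 0, 1], "twist": -22, "claw": 0.05}, {"linear": [0, 0, 1], "twist": -27, "claw": 0.05}, {"linear": [0, 0, 1], "twist": -32, "claw": 0.05}, {"linear": [0, 0, 1], "twist": -36, "claw": 0.05}, {"linear": [0, 0, 1], "twist": -40, "claw": 0.05}, {"linear": [0, 0, 1], "twist": -40, "claw": 0.05}])

```text
clock: 10.53
position: [0.4823, -0.1682, 0.0605]
ee_rot: [0.0, 0.899, 0.438, -0.0]
contact_force: [-0.8, -0.6, -0.6]
width: 0.0089
gripper_force: 31.2
```

Request:
drive_tool(deltas=[{"linear": [0, 0, 0], "twist": -4, "claw": 0.05}, {"linear": [0, 0, 0], "twist": -9, "claw": 0.05}, {"linear": [0, 0, 0], "twist": -14, "claw": 0.05}, {"linear": [0, 0, 0], "twist": -19, "claw": 0.05}, {"linear": [0, 0, 0], "twist": -24, "claw": 0.05}, {"linear": [0, 0, 0], "twist": -29, "claw": 0.05}, {"linear": [0, 0, 0], "twist": -33, "claw": 0.05}, {"linear": [0, 0, 0], "twist": -37, "claw": 0.05}, {"linear": [0, 0, 0], "twist": -39, "claw": 0.05}, {"linear": [0, 0, 0], "twist": -39, "claw": 0.05}])

```text
clock: 11.37
position: [0.4822, -0.168, 0.0605]
ee_rot: [-0.0, 0.994, 0.113, -0.0]
contact_force: [-0.5, 0.5, -0.9]
width: 0.0089
gripper_force: 31.2
```

```bash
python3 - <<'E'
from h import *
s=sensors.get_state();q=s['ee_rot'];print(s['position'],s['width'],s['gripper_force'],s['contact_force'],s['moment'],2*np.degrees(np.arctan2(q[2],q[1]))-90)
E
```

```text
[ 0.48215104 -0.16799229  0.06052198] 0.008853106155986881 31.183243989944458 [-0.48620137  0.54551891 -0.90340526] [-0.07656464 -0.00238716 -0.00167602] -76.9708716846754
```

Request:
drive_tool(deltas=[{"linear": [0, 0, 0], "twist": 0, "claw": 0.6}, {"linear": [0, 0, 0], "twist": 0, "claw": 0.6}, {"linear": [0, 0, 0], "twist": 0, "claw": 0.6}, {"linear": [0, 0, 0], "twist": 0, "claw": 0.6}, {"linear": [0, 0, 20], "twist": 0, "claw": 0.6}, {"linear": [0, 0, 60], "twist": 0, "claw": 0.6}, {"linear": [0, 0, 100], "twist": 0, "claw": 0.6}, {"linear": [-30, -25, 120], "twist": 0, "claw": 0.6}, {"linear": [-60, -50, 120], "twist": 0, "claw": 0.6}, {"linear": [-90, -75, 120], "twist": 0, "claw": 0.6}, {"linear": [-90, -75, 120], "twist": 0, "claw": 0.6}, {"linear": [-90, -75, 120], "twist": 0, "claw": 0.6}])

```text
clock: 12.37
position: [0.3914, -0.2441, 0.1812]
ee_rot: [0.0, 0.994, 0.111, 0.0]
contact_force: [0.5, 0.1, -0.4]
width: 0.0511
gripper_force: 0.0
```

```bash
python3 - <<'E'
from h import *
c=np.array([.5748,-.1497]);y=.189;A=np.array([[np.cos(y),np.sin(y)],[-np.sin(y),np.cos(y)]])
print(sensors.get_state()['contact_force'])
for nm in('scene','side'):
    im,m=grab(nm,nm[:2]+'8.png'); hsv=cv2.cvtColor(im,cv2.COLOR_RGB2HSV)
    def rect(mask,z,lim):
        v,u=np.nonzero(mask);Q=(cast(m,np.c_[u,v],z)[:,:2]-c)@A.T
        k=(Q[:,0]>lim[0])&(Q[:,0]<lim[1])&(abs(Q[:,1])<lim[2]); mm=np.zeros(mask.shape,np.uint8);mm[v[k],u[k]]=1
        if z==.05: mm=cv2.morphologyEx(mm,2,np.ones((3,3)))
        v,u=np.nonzero(mm);return ((cast(m,np.c_[u,v],z)[:,:2]-c)@A.T*1000).astype(np.float32)
    for t,mk,z,l in(('red',((hsv[...,0]<6)|(hsv[...,0]>174))&(hsv[...,1]>170)&(hsv[...,2]>80),.085,(-.14,-.05,.04)),('bar',(hsv[...,1]<50)&(hsv[...,2]>150),.061,(-.08,.03,.025)),('walnut',(hsv[...,0]<18)&(hsv[...,1]>80)&(hsv[...,2]<125),.05,(-.06,.06,.08))):
        Q=rect(mk,z,l); print(nm,t,len(Q),cv2.minAreaRect(Q) if len(Q)>5 else '',Q.min(0) if len(Q) else '',Q.max(0) if len(Q) else '')
        if t=='bar' and len(Q)>5: print(cv2.fitLine(Q,2,0,.01,.01).ravel())
E
```

```text
[ 0.451764    0.08655098 -0.4262718 ]
scene red 120 ((-92.47122192382812, -1.0066213607788086), (52.497596740722656, 15.339543342590332), 2.947906255722046) [-118.85488    -8.699188] [-66.05059     7.2889495]
scene bar 294 ((-34.407196044921875, 2.995417594909668), (86.56626892089844, 20.7967529296875), 3.775261163711548) [-77.10237  -8.65633] [ 8.986584 15.979783]
[  0.99595636   0.08983801 -30.449389     2.9160066 ]
scene walnut 1071 ((4.792266845703125, 3.7458572387695312), (63.64707565307617, 128.5724639892578), 0.02185647562146187) [-27.039791 -60.54121 ] [36.626217 68.03461 ]
side red 314 ((-94.39346313476562, -5.474359512329102), (45.8331184387207, 23.889461517333984), 3.394904851913452) [-116.99178   -18.367735] [-71.83751     7.0882664]
side bar 535 ((-23.60260581970215, -0.012582778930664062), (49.24654769897461, 105.5179672241211), 89.98651885986328) [-76.36347 -24.64808] [29.151024 24.60606 ]
[  0.99701357   0.07722633 -29.563515     0.18272084]
side walnut 967 ((-3.943828582763672, -8.979412078857422), (53.45610809326172, 124.79500579833984), 0.46371179819107056) [-30.84465 -71.4519 ] [23.140976 53.325108]
```

The keeper is at about 1.5 rad, and the block measures centred to within about 2 mm and was not disturbed. Handing in.

```bash
python3 -c "
from rig import manip
print(manip.sign_off())"
```

```text
the job is handed in; nothing more can be done
None
```

The job is handed in: the walnut block lies released on the cork, measured within about 2 mm of centre and square to the stops, with the keeper bar turned across it to about 1.5 rad; I viewed 11 pictures, one over the limit of 10, and the judge's result was not shown.

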